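# Load the cup slide and lock it at the reader

## Robot

A 6-joint arm with a two-finger parallel gripper is mounted at the origin on a cart in front of the work surface, level with it; the furniture and walls round the work are solid. World frame = base frame: x ahead of the robot, y to its left, z up, the work surface at z = 0. Lengths are in m, angles in rad, forces in N, time in s.
With the tool pointing down it reaches from about 0.25 to 0.85 m from the base axis. Payload 12.5 kg.
Tool frame: the origin (TCP) lies at the very end of the fingers, on their centre line; the grasp point (between the pads) lies 19 mm behind it (env.grasp_offset is the distance from the TCP to the grasp point, in m); z points along the fingers, y is the direction in which the jaws open and shut (so a half turn about z gives the same grasp; the last joint's range is limited). The gripper opens to 93 mm and grips with 3 to 60 N. Pads are 15 mm wide; open, the fingers measure 128 mm over their backs; the gripper's body (75 mm by 188 mm) begins 65 mm behind the grasp point.
Start: joints at [1.181, 0.351, 1.652, -0, 1.139, -0.085], TCP at [0.165, 0.525, 0.189] pointing down, gripper open.
Joint ranges: [-2.75, 2.75], [-0.79, 2.1], [0.01, 2.65], [-1.57, 4.71], [0.07, 3.14], [-2.87, 2.87]. Speed limits (rad/s): [2.22, 2.22, 2.79, 3.14, 3.14, 3.14].

## Interface

Orientations are given as a unit quaternion [x, y, z, w].
In Python, from cell import sense, viewer, env gives the robot as it stands.
- The arm moves only by the tool play_rows, never from a script. Its argument "targets" is a list of rows, each a list of 7 numbers: the opening in per cent of the stroke, from 0 (shut) to 100 (fully open), then the shift along the tool's x, y, z in mm, then the turn, a rotation vector about the tool's x, y, z in rad. In form: [[jaw, tx, ty, tz, wx, wy, wz], ...]. A call has 1 to 12 rows; each row is the pose to reach, as a shift and turn from the pose commanded when the call began, along the tool's axes at that moment; what a row does not reach only later rows make up. A row lasts 1/10 s, in which the tool goes at most 50 mm and 8.59 degrees, less where a joint would pass 70% of its speed; a pose out of reach is approached as far as the arm can. A call with a gripper value outside its range is refused whole. The fingers move at their own pace and stop on an object; "newtons" is the grip in N (left out, the last holds). Time passes only in rows, so rows that repeat a pose let the fingers close. It gives the time, the measured TCP pose, the force and the opening at its end, in the units of the state.
- sense(): the state, without advancing time (a new reading comes with each control period).
- viewer.camera(name): name is "side" or "top" or "wrist"; returns a dict with "img" (400x640x3 uint8, blue, green, red), "z_map" (400x640 float32, m along the optical axis (not along the pixel's ray), 0 where there is no reading), "fx", "fy", "cx", "cy" (pixels), "dist_coeffs" ([k1, k2, p1, p2, k3] as OpenCV has them; the pictures are not rectified), "R" (3x3) and "t" (3): a world point X has camera coordinates R X + t. Camera axes: x right, y down, z forward; pixel columns grow to the right and rows downward; lengths in m; the calibration is good to about 2 mm. A picture is of the moment at which its call begins.
- env.finish_job(): hands the job in, once; it reports no verdict.
The state is a dict: "t": time; "joints": joint angles; "qd": joint speeds; "effort": joint torques, N m; "tool_pos": TCP position; "eef_rot": TCP orientation; "wrist_force": force on the tool from outside, world axes, zero at the start; "torque": the same for the moment, N m; "grip_width": opening from 0.0 (shut) to 1.0 (fully open).
Only numpy, scipy, OpenCV 4.12 (cv2) and the standard library are available. Lean on these libraries where they do the work, as an engineer would, in place of code of your own. Each camera call takes 0.05 s, during which the arm holds its last target. There are 200 camera calls.

## Task

Pick up the larger of the two open cups (its rim gives a good hold) and set it down upright in the tray of the sliding tube section, and let go of it. Then pull the section's spring-loaded lock plunger up by its knob, slide the section along the fixed tube to the hole where the tray stands in front of the optical reader head (it may be to the left or to the right), and let the pin go fully home in that hole. Finish while still gripping the knob and holding the pin fully home; leave the small cup and the jar where they stand.

Things in the scene. Friction and masses are not known exactly. Their poses are not given: they have to be found in the camera images.
- rail: fixed perforated aluminium tube, 30 x 340 mm, top face at z = 50 mm, on two dark feet near its ends; origin on the worktop under the middle of the tube; its y axis runs along the tube, its x axis points away from the robot (yaw within 0.3 rad), z up. In its top are three 13 mm round holes at y = -80, 0 and +80 mm. The section with the tray slides on it; a reader head stands beside one outer hole and a jar beside the other, 165 mm along the rail's +x
- carriage (a joint): position (m) of the sliding tube section along the rail's y; 0 = middle hole, where it starts locked; +0.08 and -0.08 = outer holes; stops at +-0.105. Moves with about 2 N of friction. The section is 60 mm long, its top at z = 58.5 mm, with a steel plunger guide 24 mm wide up to z = 73 mm
- tray_in (a point): centre of the tray's inner floor (29 mm above the worktop), carried by the section, 77 mm to the rail's +x side of the tube; tray inside 70 x 70 mm, walls 4 mm thick reaching 11 mm above its floor; moves with the section
- plunger (a joint): lift (m) of the lock plunger: 0 = pin fully home in a hole, 0.018 = fully pulled. A spring pushes it down with about 4 N at 0 and 6.5 N at 0.018. The 10 mm pin with round tip reaches 9 mm into the hole, so the section is free once lifted more than 9 mm; over solid tube the lowered pin rides on top at 0.009 and drops in by itself at a hole
- knob (a point): point on the axis of the plunger's black ribbed knob at grip height (z = 95 mm when home). Knob 26 mm wide, upright cylinder from 13 mm below to 13 mm above this point, standing over the middle of the tube; under it a 10 mm stem. It moves up with the plunger and along with the section
- cup_grey: the cup to load: the larger open round cup, 67 mm wide at the rim, 60 mm at the foot, 48 mm high, about 30 g, grey, hollow; the wall is up to 8 mm thick and its middle lies about 30 mm from the axis; origin at the centre of its underside, z up
- cup_small: smaller open cup, 53 mm wide, 36 mm high, a bystander; origin at the centre of its underside
- reader: fixed optical reader head, a grey box 56 x 56 mm, 76 mm high, with a round lens on its -x face looking at the rail; origin on the worktop under it; its y axis is parallel to the rail's. It stands abreast of one outer hole, left or right
- jar: white jar with ribbed lid, 62 mm wide, 90 mm high, a bystander standing abreast of the other outer hole; origin at the centre of its underside
There are look-alikes about, which are no part of the job. What is shaped like the cup_grey but orange is not meant.

How it is judged:
By the outcome, as a careful person would: the job done as asked, in the order asked, and still so for the second after the job is handed in, while the arm keeps its last pose, push and grip.
It also fails if it takes over 51 s, if anything falls off the work surface, if the arm or the gripper's body presses on something with over 40 N, if the wrist force passes 120 N, or if a joint passes its speed limit or range.

## Working session

There is one attempt and no reset: what is moved stays moved. The work goes in short steps, Python scripts to look and compute and a tool call to move; the robot and the scene stay as the last step left them, time stands still between calls to the robot, and variables do not carry over. Pictures are saved under pics/ and viewed, about 8 in all and at most 12, crops included, and the job is handed in when it is done.

Besides the shell and the picture viewer there is one more tool, called after "Call:" in YAML: its name, and indented under it one key for each argument. play_rows: Moves the arm, as the interface text tells. Its arguments: {"type":"object","properties":{"targets":{"type":"array","items":{"type":"array","items":{"type":"number"}}},"newtons":{"type":"number"}},"required":["targets"]}

```bash
mkdir -p pics; ls; cat > h.py <<'E'
import numpy as np, cv2, pickle
from cell import sense, viewer, env
def shot(n,tag):
    c=viewer.camera(n); pickle.dump(c,open(f'pics/{tag}.pkl','wb')); cv2.imwrite(f'pics/{tag}.png',c['img']); return c
def load(tag): return pickle.load(open(f'pics/{tag}.pkl','rb'))
def ray(c,u,v):
    K=np.array([[c['fx'],0,c['cx']],[0,c['fy'],c['cy']],[0,0,1]])
    p=cv2.undistortPoints(np.array([[[u,v]]],float),K,np.array(c['dist_coeffs'],float))[0,0]
    return np.array([p[0],p[1],1.])
def w_depth(c,u,v,z=None):
    R=np.array(c['R']);t=np.array(c['t']).ravel()
    z=z or float(c['z_map'][int(v),int(u)]); return R.T@(ray(c,u,v)*z-t)
def w_plane(c,u,v,h):
    R=np.array(c['R']);t=np.array(c['t']).ravel()
    o=-R.T@t; d=R.T@ray(c,u,v); return o+d*(h-o[2])/d[2]
E
python3 - <<'E'
from h import *
s=sense(); print(s['t'],s['tool_pos'],s['eef_rot'],s['wrist_force'],s['grip_width'],env.grasp_offset)
for n in('top','side'):
    c=shot(n,n+'0'); R=np.array(c['R']); print(n,-R.T@np.array(c['t']).ravel())
E
```

```text
pics
0.0 [0.16488585 0.52429556 0.1880911 ] [ 1.51793864e-01  9.88411993e-01 -5.79553347e-04 -1.35337008e-04] [-0.20350209 -0.13872611 -0.08024773] 0.9990632683144998 0.0188
top [ 0.4017293 -0.0948068  1.5191165]
side [-0.15124408 -0.30820436  1.09334878]
```

View pics/top0.png

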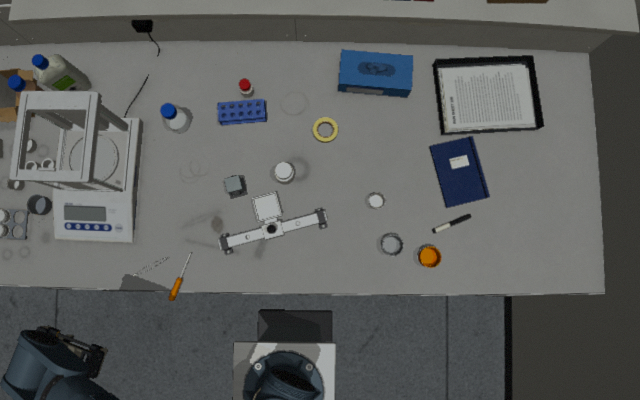

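View pics/side0.png

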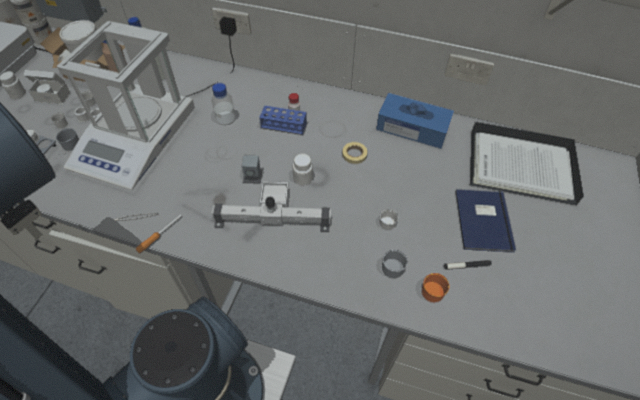

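Top view: the rail is at about (272,229) and the tray at (267,206). The reader head is at (235,185), on the left (+y). The jar is at (284,172).
Cup candidates: grey (391,244), orange (429,257) and small pale (375,200). Grey at (391,244) fits, as it is grey and as large as the orange one. I'll confirm it in a crop.

```bash
python3 - <<'E'
from h import *
c=load('top0'); im=c['img']
a=cv2.resize(im[160:270,210:340],None,fx=6,fy=6,interpolation=cv2.INTER_CUBIC)[:600]
b=cv2.resize(im[180:280,350:450],None,fx=6,fy=6,interpolation=cv2.INTER_CUBIC)
cv2.imwrite('pics/cA.png',a); cv2.imwrite('pics/cB.png',b)
print(c['fx'],c['dist_coeffs'])
for u,v in[(391,244),(429,257),(375,200)]:print(w_plane(c,u,v,.048))
E
```

```text
478.00677904207254 [-0.11676114  0.          0.          0.          0.        ]
[ 0.4598603  -0.32761685  0.048     ]
[ 0.42080867 -0.44600737  0.048     ]
[ 0.59603995 -0.27802956  0.048     ]
```

View pics/cA.png

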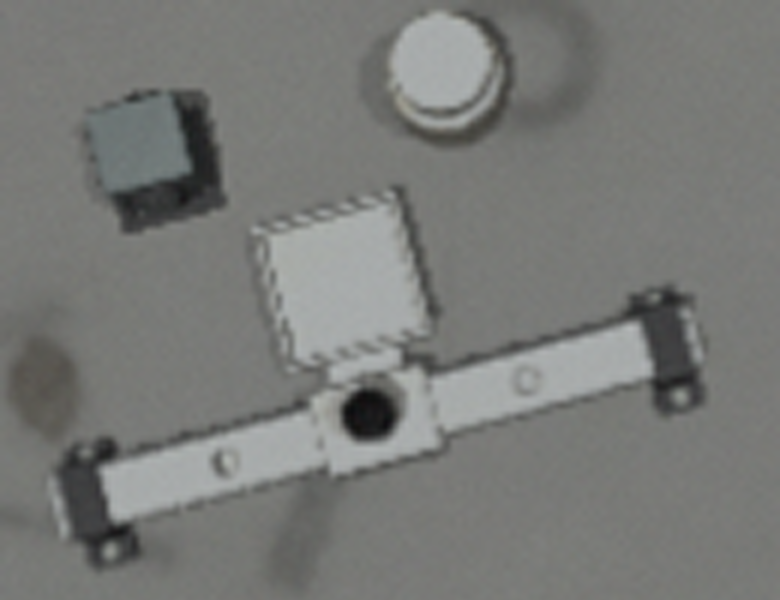

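View pics/cB.png

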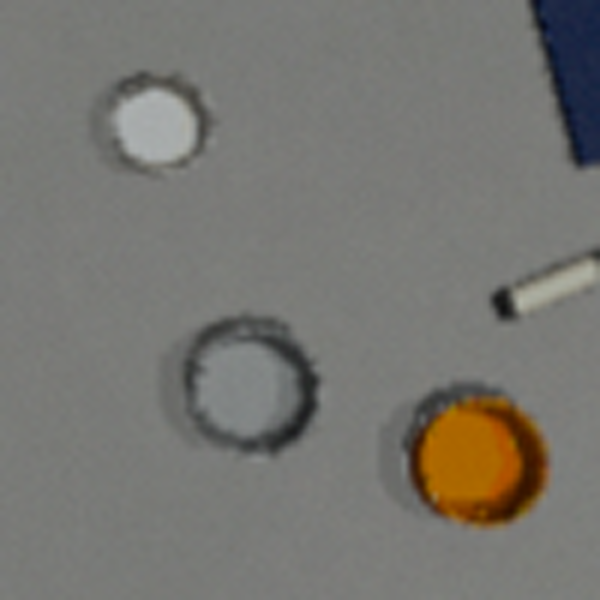

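The crop confirms the grey cup (rim centre about crop (251,385), or top (391.8,244.2)): same size as the orange one, grey and open. Next I'll compute the poses.

```bash
python3 - <<'E'
from h import *
c=load('top0'); s=sense()
A=lambda u,v:(210+(u+.5)/6-.5,160+(v+.5)/6-.5); B=lambda u,v:(350+(u+.5)/6-.5,180+(v+.5)/6-.5)
hl=w_plane(c,*A(226,462),.05);hr=w_plane(c,*A(527,380),.05);k=w_plane(c,*A(368,414),.108)
tr=w_plane(c,*A(344,280),.04);cup=w_plane(c,*B(251,385),.048)
d=hl-hr;print('holes',hl,hr,np.linalg.norm(d),'mid',(hl+hr)/2)
d/=np.linalg.norm(d); x=np.array([d[1],-d[0],0]); print('dir',d,np.degrees(np.arctan2(d[1],d[0])))
m=(hl+hr)/2; print('knob',k,'rel',(k-m)@d,(k-m)@x); print('tray',tr,(tr-m)@d,(tr-m)@x); print('cup',cup)
# cup by depth cloud and knob by depth cloud, both views
R=np.array(c['R']);t=np.array(c['t']).ravel()
for tag in('top0','side0'):
    c=load(tag);R=np.array(c['R']);t=np.array(c['t']).ravel()
    K=np.array([[c['fx'],0,c['cx']],[0,c['fy'],c['cy']],[0,0,1]])
    v,u=np.mgrid[0:400,0:640]
    p=cv2.undistortPoints(np.stack([u.ravel(),v.ravel()],1)[:,None].astype(float),K,np.array(c['dist_coeffs'],float))[:,0]
    z=c['z_map'].ravel(); P=(np.c_[p,np.ones(len(p))]*z[:,None]-t)@R
    for n,q,r,lo,hi in(('cup',cup,.05,.03,.07),('knob',k,.03,.09,.13),('tray',tr,.06,.033,.048)):
        w=P[(z>0)&(np.linalg.norm(P[:,:2]-q[:2],axis=1)<r)&(P[:,2]>lo)&(P[:,2]<hi)]
        if len(w): print(tag,n,len(w),w.min(0).round(4),w.max(0).round(4),((w.min(0)+w.max(0))/2).round(4))
E
```

```text
holes [0.47666785 0.11528139 0.05      ] [ 0.52108521 -0.03816582  0.05      ] 0.15974651291213465 mid [0.49887653 0.03855778 0.05      ]
dir [-0.278049    0.96056689  0.        ] 106.14379729169919
knob [0.49843445 0.03760085 0.108     ] rel -0.0007962791508459486 -0.0006907197152023659
tray [0.57253762 0.05822473 0.04      ] -0.0015899796665039892 0.07622478151947294
cup [ 0.46064377 -0.3289137   0.048     ]
top0 cup 91 [ 0.423  -0.3662  0.0304] [ 0.4882 -0.2994  0.0517] [ 0.4556 -0.3328  0.041 ]
top0 knob 65 [0.4856 0.0257 0.0904] [0.5095 0.0498 0.1118] [0.4976 0.0378 0.1011]
top0 tray 144 [0.526  0.014  0.0333] [0.6181 0.1061 0.0445] [0.5721 0.06   0.0389]
side0 cup 212 [ 0.423  -0.3667  0.03  ] [ 0.4899 -0.3002  0.0518] [ 0.4564 -0.3335  0.0409]
side0 knob 91 [0.4827 0.0259 0.0901] [0.5092 0.0506 0.1111] [0.496  0.0382 0.1006]
side0 tray 166 [0.5254 0.0141 0.033 ] [0.6176 0.1072 0.0469] [0.5715 0.0606 0.0399]
```

Call:
play_rows:
  targets:
    - [100, -268, -364, 0, 0, 0, 1.277]
    - [100, -268, -364, 0, 0, 0, 1.277]
    - [100, -268, -364, 0, 0, 0, 1.277]
    - [100, -268, -364, 0, 0, 0, 1.277]
    - [100, -268, -364, 0, 0, 0, 1.277]
    - [100, -268, -364, 0, 0, 0, 1.277]
    - [100, -268, -364, 0, 0, 0, 1.277]
    - [100, -268, -364, 0, 0, 0, 1.277]
    - [100, -268, -364, 0, 0, 0, 1.277]
    - [100, -268, -364, 0, 0, 0, 1.277]
    - [100, -268, -364, 0, 0, 0, 1.277]
    - [100, -268, -364, 0, 0, 0, 1.277]

```text
t: 1.3
tool_pos: [0.3111, 0.0977, 0.1885]
eef_rot: [0.71, 0.704, -0.0, -0.0]
wrist_force: [-0.2, 0.6, -0.2]
grip_width: 1.0
```

```bash
cat >> h.py <<'E'
from scipy.spatial.transform import Rotation as Ro
def go(p,yaw=None,s=None):
    """tool-frame shift (mm) and rotvec from measured pose to world TCP p, jaws' y at yaw deg, pointing down"""
    s=s or sense(); R=Ro.from_quat(s['eef_rot']); d=R.inv().apply(np.array(p)-s['tool_pos'])*1000
    if yaw is not None:
        a=np.radians(yaw); y=np.array([np.cos(a),np.sin(a),0]); z=np.array([0,0,-1.]); x=np.cross(y,z)
        w=(R.inv()*Ro.from_matrix(np.c_[x,y,z])).as_rotvec()
    else: w=None
    print('t',round(s['t'],2),'tcp',np.round(s['tool_pos'],4),'F',np.round(s['wrist_force'],1),'g',round(s['grip_width'],3),'shift',d.round(1),'rot',w)
E
python3 -c "
from h import *
go([.458,-.331,.189],-73.86)"
```

```text
t 1.3 tcp [0.3111 0.0977 0.1885] F [-0.2  0.6 -0.2] g 1.0 shift [-427.3  151.    -0.6] rot [-4.71681292e-04  2.22409522e-04  1.27968342e+00]
```

Call:
play_rows:
  targets:
    - [100, -427, 151, 0, 0, 0, 1.279]
    - [100, -427, 151, 0, 0, 0, 1.279]
    - [100, -427, 151, 0, 0, 0, 1.279]
    - [100, -427, 151, 0, 0, 0, 1.279]
    - [100, -427, 151, 0, 0, 0, 1.279]
    - [100, -427, 151, 0, 0, 0, 1.279]
    - [100, -427, 151, 0, 0, 0, 1.279]
    - [100, -427, 151, 0, 0, 0, 1.279]
    - [100, -427, 151, 0, 0, 0, 1.279]
    - [100, -427, 151, 0, 0, 0, 1.279]
    - [100, -427, 151, 0, 0, 0, 1.279]
    - [100, -427, 151, 0, 0, 0, 1.279]

```text
t: 2.5
tool_pos: [0.4583, -0.3293, 0.1884]
eef_rot: [0.99, 0.142, -0.0, -0.0]
wrist_force: [-0.0, 0.4, -0.0]
grip_width: 1.001
```

```bash
python3 -c "
from h import *
go([.458,-.331,.189],-73.86)
c=shot('wrist','w1');R=np.array(c['R']);t=np.array(c['t']).ravel();print(-R.T@t)
X=R@np.array([.458,-.331,.048])+t;print(X[:2]/X[2]*c['fx']+[c['cx'],c['cy']])"
```

```text
t 2.5 tcp [ 0.4583 -0.3293  0.1884] F [-0.   0.4 -0. ] g 1.001 shift [-0.7  1.5 -0.6] rot [-0.0010093   0.0004549   0.00271151]
[ 0.52718758 -0.30876074  0.38451663]
[322.32593527 186.47127849]
```

View pics/w1.png

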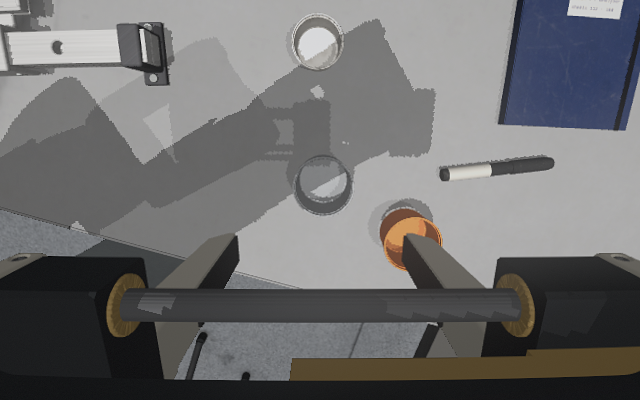

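The wrist view shows the grey cup's rim centred at about (323,184). The small cup is at (318,42) and the orange one at (411,238). I'll refine the centre with a circle fit to the rim depth.

```bash
cat >> h.py <<'E'
def cloud(c):
    R=np.array(c['R']);t=np.array(c['t']).ravel()
    K=np.array([[c['fx'],0,c['cx']],[0,c['fy'],c['cy']],[0,0,1]])
    v,u=np.mgrid[0:400,0:640]
    p=cv2.undistortPoints(np.stack([u.ravel(),v.ravel()],1)[:,None].astype(float),K,np.array(c['dist_coeffs'],float))[:,0]
    z=c['z_map'].ravel(); return ((np.c_[p,np.ones(len(p))]*z[:,None]-t)@R)[z>0]
def rim(P,q,lo,hi,r=.045):
    w=P[(np.linalg.norm(P[:,:2]-q,axis=1)<r)&(P[:,2]>lo)&(P[:,2]<hi)]
    (x,y),rr=cv2.minEnclosingCircle(w[:,:2].astype(np.float32)); print(len(w),'circle',x,y,rr,'zmax',w[:,2].max(),'bbox',(w.min(0)+w.max(0))[:2]/2)
E
python3 -c "
from h import *
c=load('w1');P=cloud(c);rim(P,[.458,-.331],.042,.055)
for u,v in [(323,184)]:print(w_plane(c,u,v,.048))
for tag in('top0','side0'): rim(cloud(load(tag)),[.458,-.331],.042,.055)
go([.458,-.331,.045],-73.86)"
```

```text
602 circle 0.45789968967437744 -0.3324477970600128 0.033974070101976395 zmax 0.04996089487923504 bbox [ 0.45795021 -0.33214405]
[ 0.46084018 -0.33092977  0.048     ]
61 circle 0.45635390281677246 -0.3316872715950012 0.03430153802037239 zmax 0.05167371323562658 bbox [ 0.45548897 -0.33260922]
105 circle 0.45794862508773804 -0.3329910933971405 0.035208143293857574 zmax 0.05176683588423822 bbox [ 0.45680212 -0.33345077]
t 2.55 tcp [ 0.4582 -0.3295  0.1886] F [ 0.4  0.2 -0.2] g 1.0 shift [ -0.6   1.4 143.6] rot [-0.00047987  0.0001752   0.00241   ]
```

Call:
play_rows:
  targets:
    - [100, -0.5, 2.3, 40, 0, 0, 0.002]
    - [100, -0.5, 2.3, 80, 0, 0, 0.002]
    - [100, -0.5, 2.3, 115, 0, 0, 0.002]
    - [100, -0.5, 2.3, 140, 0, 0, 0.002]
    - [100, -0.5, 2.3, 157, 0, 0, 0.002]
    - [100, -0.5, 2.3, 167, 0, 0, 0.002]
    - [100, -0.5, 2.3, 167, 0, 0, 0.002]
    - [60, -0.5, 2.3, 167, 0, 0, 0.002]
    - [60, -0.5, 2.3, 167, 0, 0, 0.002]
    - [60, -0.5, 2.3, 167, 0, 0, 0.002]
    - [60, -0.5, 2.3, 167, 0, 0, 0.002]
    - [60, -0.5, 2.3, 167, 0, 0, 0.002]
  newtons: 12

```text
t: 3.75
tool_pos: [0.458, -0.3341, 0.0219]
eef_rot: [0.99, 0.139, 0.0, 0.0]
wrist_force: [-0.6, -1.2, 0.3]
grip_width: 0.632
```

Call:
play_rows:
  targets:
    - [55, 0, 0, 0, 0, 0, 0]
    - [55, 0, 0, 0, 0, 0, 0]
    - [55, 0, 0, 0, 0, 0, 0]

```text
t: 4.05
tool_pos: [0.4579, -0.334, 0.0216]
eef_rot: [0.99, 0.139, -0.0, -0.0]
wrist_force: [0.6, -0.5, -0.3]
grip_width: 0.552
```

```bash
python3 -c "
from h import *
go([.458,-.332,.021],-73.86)
c=shot('wrist','w2');i=c['img'];d=shot('side','s2')['img'];
cv2.imwrite('pics/m2.png',np.hstack([cv2.resize(i[100:300,200:450],None,fx=1.6,fy=1.6),cv2.resize(d[220:320,340:465],None,fx=3.2,fy=3.2)]))"
```

```text
t 4.05 tcp [ 0.4579 -0.334   0.0216] F [ 0.6 -0.5 -0.3] g 0.552 shift [ 0.7 -1.9  0.6] rot [-3.75786893e-06  1.56796890e-05 -2.91636011e-03]
```

View pics/m2.png

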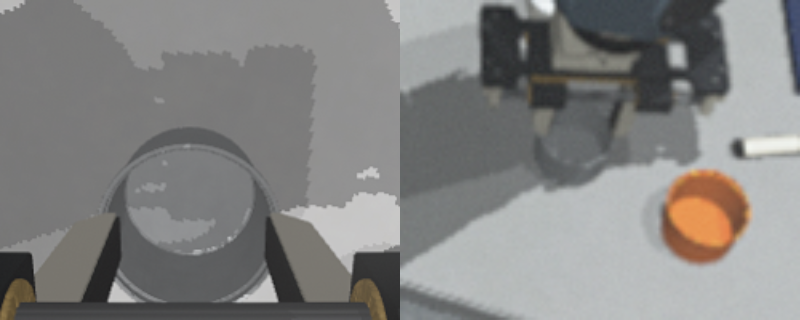

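```bash
python3 -c "
from h import *
for g in('w1','w2','side0','s2'):
    P=cloud(load(g)); rim(P,[.458,-.331],.044,.052)
c=load('w2');P=cloud(c)
ax=np.array([.96,.278]);ay=np.array([.278,-.96]);q=P[:,:2]-[.4579,-.334]
a=q@ax;b=q@ay
for lo in(.02,.03,.04,.046,.055,.065):
    m=(P[:,2]>lo)&(P[:,2]<lo+.005)&(abs(a)<.06)&(abs(b)<.07)
    A,B=a[m]*1e3,b[m]*1e3
    h=np.histogram2d(A,B,bins=[np.arange(-40,61,10),np.arange(-70,71,10)])[0].astype(int); print(lo);print(h)
"
```

```text
520 circle 0.45789968967437744 -0.3324477970600128 0.033974070101976395 zmax 0.04996089487923504 bbox [ 0.45795021 -0.33214405]
1159 circle 0.45755335688591003 -0.3323279619216919 0.03419792652130127 zmax 0.051966133669867264 bbox [ 0.45862392 -0.3314201 ]
88 circle 0.45794862508773804 -0.3329910933971405 0.035208143293857574 zmax 0.05176683588423822 bbox [ 0.45680212 -0.33345077]
49 circle 0.45729324221611023 -0.3339688181877136 0.035251133143901825 zmax 0.051996716806161115 bbox [ 0.45678928 -0.33532723]
0.02
[[ 0  0  0  0  0  0 10  0  0  0  0  0  0  0]
 [ 0  0  0  0 24 58 50 58 55  0  0  0  0  0]
 [ 0  0  0  0 46  0  0  0  1 47  0  0  0  0]
 [ 0  0  0 11  2  0  0  0  0 25  0  0  0  0]
 [ 0  0  0 14  0  0  0  0  0 13  0  0  0  0]
 [ 0  0  0  0  1  0  0  0  0  2  0  0  0  0]
 [ 0  0  0  0  7 14  0  3 15  3  0  0  0  0]
 [ 0  0  0  0  0  5 26 15  0  0  0  0  0  0]
 [ 0  0  0  0  0  0  0  0  0  0  0  0  0  0]
 [ 0  0  0  0  0  0  0  0  0  0  0  0  0  0]]
0.03
[[ 0  0  0  0  0  0 25  5  0  0  0  0  0  0]
 [ 0  0  0  0 31 65 36 51 72  7  0  0  0  0]
 [ 0  0  0  0 36  0  0  0  0 48  0  0
[... 1590 characters left out ...]
0 56 35  0  0  0]
 [ 0  0  0 16  6  0  0  0  0  2  1  0  0  0]
 [ 0  0  0  0  0  0  0  0  0  0  0  0  0  0]
 [ 0  0  0  0  0  0  0  0  0  0  0  0  0  0]
 [ 0  0  0  0  0  0  0  0  0  0  0  0  0  0]
 [ 0  0  0  0  0  0  0  0  0  0  0  0  0  0]]
0.065
[[ 0  0  0  0  0  0  0  0  0  0  0  0  0  0]
 [ 0  0  0  0  0  0  0  0  0  0  0  0  0  0]
 [ 0  0  0  0  0  0  0  0  0  0  0  0  0  0]
 [ 0  0  0  0 23  0  0  0  0 21  0  0  0  0]
 [ 0  0  2 58 52  0  0  0  0 67 61  0  0  0]
 [ 0  0  0 15  5  0  0  0  0  1  3  0  0  0]
 [ 0  0  0  0  0  0  0  0  0  0  0  0  0  0]
 [ 0  0  0  0  0  0  0  0  0  0  0  0  0  0]
 [ 0  0  0  0  0  0  0  0  0  0  0  0  0  0]
 [ 0  0  0  0  0  0  0  0  0  0  0  0  0  0]]
```

```bash
python3 -c "
from h import *
P=cloud(load('w2'))
ax=np.array([.96,.278]);ay=np.array([.278,-.96]);q=P[:,:2]-[.4579,-.334]
a=q@ax*1e3;b=q@ay*1e3
for lo in(.052,.056,.06,.065,.07,.08,.09):
    m=(P[:,2]>lo)&(P[:,2]<lo+.004)&(abs(a)<15)&(abs(b)<75)
    L=b[m&(b<0)];G=b[m&(b>0)]; print(lo,np.percentile(L,[0,10,50,90,100]).round(1),np.percentile(G,[0,10,50,90,100]).round(1),a[m].min().round(1),a[m].max().round(1))
m=(P[:,2]>.044)&(P[:,2]<.052)&(abs(a)<7)&(abs(b)<50)
print(np.c_[a,b,P[:,2]*1e3][m][::6].round(0).tolist())
"
```

```text
0.052 [-35.2 -32.1 -27.4 -26.  -25.9] [24.9 25.  25.8 31.  33.3] -7.2 10.2
0.056 [-37.9 -34.8 -28.  -26.1 -25.9] [25.  25.1 27.3 34.5 37.8] -7.0 10.4
0.06 [-39.8 -37.6 -29.5 -26.1 -25.9] [24.8 25.1 28.7 36.3 38.4] -6.8 10.6
0.065 [-40.6 -38.  -29.9 -26.1 -25.9] [24.4 25.  28.8 37.1 38.8] -7.8 10.6
0.07 [-40.8 -38.4 -30.2 -26.1 -26. ] [24.4 24.6 28.7 36.7 39.3] -6.9 10.6
0.08 [-41.3 -39.2 -31.2 -26.1 -26. ] [24.4 24.6 29.2 37.6 40.1] -7.5 10.8
0.09 [-42.1 -39.4 -31.8 -26.3 -26. ] [24.4 24.7 29.7 37.9 39.9] -2.2 10.5
[[5.0, -26.0, 52.0], [0.0, 25.0, 51.0]]
```

The fingers passed into the drawn wall without stopping and without any force. So the hold on this cup must be a pinch of one wall, one finger inside and one outside. I'll open, rise, check that the cup hasn't moved, and pinch the wall on the rail's +y side.

Call:
play_rows:
  targets:
    - [100, 0, 0, 0, 0, 0, 0]
    - [100, 0, 0, 0, 0, 0, 0]
    - [100, 0, 0, 0, 0, 0, 0]
    - [100, 0, 0, 0, 0, 0, 0]
    - [100, 0, 0, 0, 0, 0, 0]
    - [100, 0, 0, 0, 0, 0, 0]
    - [40, 0, 0, -20, 0, 0, 0]
    - [40, 0, 0, -45, 0, 0, 0]
    - [40, 0, 0, -70, 0, 0, 0]
    - [40, 0, 0, -70, 0, 0, 0]
    - [40, 0, 0, -70, 0, 0, 0]
    - [40, 0, 0, -70, 0, 0, 0]

```text
t: 5.35
tool_pos: [0.4574, -0.3336, 0.0906]
eef_rot: [0.99, 0.139, -0.001, -0.001]
wrist_force: [-0.2, -0.6, 0.1]
grip_width: 0.535
```

```bash
python3 -c "
from h import *
c=shot('wrist','w3'); rim(cloud(c),[.458,-.332],.044,.052); rim(cloud(shot('side','s3')),[.458,-.332],.044,.052)
w=np.array([.458,-.3325])+.030*np.array([-.278,.96]);print(w)
go([*w,.022],-73.86)"
```

```text
991 circle 0.4574652910232544 -0.3321635127067566 0.03392079472541809 zmax 0.04976481921212468 bbox [ 0.45752869 -0.33229272]
87 circle 0.45701026916503906 -0.33333954215049744 0.03510066494345665 zmax 0.05187752109841775 bbox [ 0.45688446 -0.33349413]
[ 0.44966 -0.3037 ]
t 5.45 tcp [ 0.4574 -0.3336  0.0906] F [0.6 0.1 0.6] g 0.449 shift [  0.8 -30.8  68.6] rot [-0.00147899  0.00095888 -0.00300148]
```

Call:
play_rows:
  targets:
    - [40, 0.5, -30.5, 0, 0, 0, -0.003]
    - [40, 0.5, -30.5, 0, 0, 0, -0.003]
    - [40, 0.5, -30.5, 20, 0, 0, -0.003]
    - [40, 0.5, -30.5, 40, 0, 0, -0.003]
    - [40, 0.5, -30.5, 55, 0, 0, -0.003]
    - [40, 0.5, -30.5, 66, 0, 0, -0.003]
    - [40, 0.5, -30.5, 66, 0, 0, -0.003]

```text
t: 6.15
tool_pos: [0.4493, -0.3042, 0.0241]
eef_rot: [0.99, 0.14, -0.001, -0.001]
wrist_force: [0.1, -0.4, 0.8]
grip_width: 0.398
```

Call:
play_rows:
  targets:
    - [2, 0, 0, 0, 0, 0, 0]
    - [2, 0, 0, 0, 0, 0, 0]
    - [2, 0, 0, 0, 0, 0, 0]
    - [2, 0, 0, 0, 0, 0, 0]
    - [2, 0, 0, 0, 0, 0, 0]
    - [2, 0, 0, 0, 0, 0, 0]
    - [2, 0, 0, 0, 0, 0, 0]
  newtons: 15

```text
t: 6.85
tool_pos: [0.45, -0.3045, 0.0257]
eef_rot: [0.99, 0.14, 0.0, 0.0]
wrist_force: [0.4, 0.1, -0.8]
grip_width: 0.023
```

```bash
python3 -c "
from h import *
c=shot('wrist','w4');i=c['img'];d=shot('side','s4')['img'];
cv2.imwrite('pics/m4.png',np.hstack([cv2.resize(i[120:320,220:470],None,fx=1.6,fy=1.6),cv2.resize(d[220:320,340:465],None,fx=3.2,fy=3.2)]))
s=sense();print(s)
rim(cloud(c),[.458,-.332],.044,.052);P=cloud(c)
print([ (lambda w:(len(w),w[:,2].max()))(P[(np.linalg.norm(P[:,:2]-q,axis=1)<.02)&(P[:,2]<.03)]) for q in ([.458,-.332],)])
"
```

```text
{'t': 6.95, 'joints': array([-6.80645740e-01,  5.62350906e-01,  1.79168069e+00, -1.32843563e-05,
        7.87553314e-01,  6.08377308e-01]), 'qd': array([-6.16168241e-04, -4.60896907e-04, -8.64720372e-05, -8.35641055e-05,
       -1.93458795e-04, -1.54009005e-03]), 'effort': array([ 2.37211876e-03, -5.40599012e+01, -2.11696815e+01,  5.17907983e-02,
       -3.18009162e-02, -2.73611704e-05]), 'tool_pos': array([ 0.44997372, -0.30452818,  0.02565827]), 'eef_rot': array([ 9.90091224e-01,  1.40425664e-01, -8.10754855e-07,  6.03910088e-06]), 'wrist_force': array([ 0.46281568, -0.73522322, -0.11486722]), 'torque': array([-0.0320017 ,  0.13719781, -0.03521825]), 'grip_width': 0.021345078050734823}
914 circle 0.4578993022441864 -0.3318488299846649 0.0337095707654953 zmax 0.04970917871708597 bbox [ 0.4619443  -0.33166352]
[(2174, np.float64(0.0041364133716986495))]
```

View pics/m4.png

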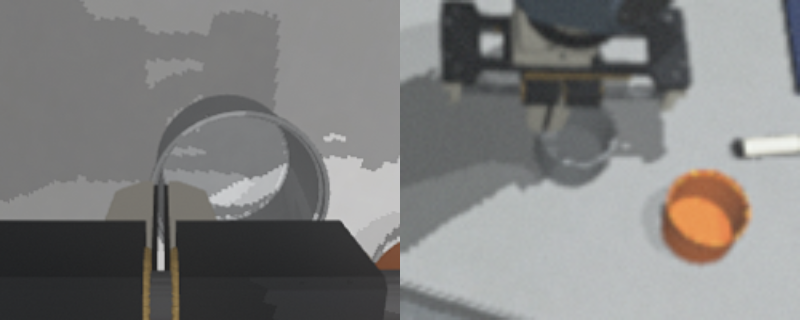

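Call:
play_rows:
  targets:
    - [0, 0, 0, 0, 0, 0, 0]
    - [0, 0, 0, 0, 0, 0, 0]
    - [0, 0, 0, 0, 0, 0, 0]
  newtons: 15

```text
t: 7.25
tool_pos: [0.45, -0.3045, 0.0256]
eef_rot: [0.99, 0.14, -0.0, -0.0]
wrist_force: [0.6, 0.2, -0.7]
grip_width: 0.007
```

Call:
play_rows:
  targets:
    - [0, 0, 0, -5, 0, 0, 0]
    - [0, 0, 0, -15, 0, 0, 0]
    - [0, 0, 0, -25, 0, 0, 0]
    - [0, 0, 0, -25, 0, 0, 0]

```text
t: 7.65
tool_pos: [0.4508, -0.3052, 0.0525]
eef_rot: [0.99, 0.14, 0.001, 0.001]
wrist_force: [0.9, -0.5, -0.4]
grip_width: 0.006
```

```bash
python3 -c "
from h import *
s=sense();print(s['tool_pos'],s['wrist_force'],s['grip_width'])
c=shot('wrist','w5'); P=cloud(c); rim(P,[.458,-.332],.044,.052);rim(P,[.458,-.332],.06,.085)"
```

```text
[ 0.45081636 -0.30522559  0.05252122] [ 0.85391732 -0.54953431 -0.40065888] 0.006278077391307734
821 circle 0.45780983567237854 -0.33204934000968933 0.03371946141123772 zmax 0.04974540014952917 bbox [ 0.46713591 -0.33184134]
37 circle 0.4602199196815491 -0.3024477958679199 0.006465572398155928 zmax 0.08497339345782275 bbox [ 0.45979798 -0.30244781]
```

Still no contact, and the cup stayed put in the lift. Before drawing conclusions I'll try another azimuth and a lower height, across the diameter.

Call:
play_rows:
  targets:
    - [100, 0, 28, -15, 0, 0, -0.14]
    - [100, 0, 28, -15, 0, 0, -0.28]
    - [100, 0, 28, -15, 0, 0, -0.42]
    - [100, 0, 28, -15, 0, 0, -0.5]
    - [100, 0, 28, -15, 0, 0, -0.5]
    - [100, 0, 28, -15, 0, 0, -0.5]
    - [100, 0, 28, -15, 0, 0, -0.5]
    - [100, 0, 28, -15, 0, 0, -0.5]
    - [100, 0, 28, -15, 0, 0, -0.5]
    - [100, 0, 28, -15, 0, 0, -0.5]
    - [100, 0, 28, -15, 0, 0, -0.5]
    - [100, 0, 28, -15, 0, 0, -0.5]
  newtons: 12

```text
t: 8.9
tool_pos: [0.4578, -0.3314, 0.0657]
eef_rot: [0.925, 0.381, 0.0, 0.0]
wrist_force: [0.3, 0.6, 0.5]
grip_width: 0.977
```

```bash
python3 -c "
from h import *
go([.458,-.332,.01])"
```

```text
t 8.9 tcp [ 0.4578 -0.3314  0.0657] F [0.3 0.6 0.5] g 0.977 shift [-0.2  0.6 55.7] rot None
```

Call:
play_rows:
  targets:
    - [100, 0, 0.5, 25, 0, 0, 0]
    - [100, 0, 0.5, 45, 0, 0, 0]
    - [100, 0, 0.5, 54, 0, 0, 0]
    - [100, 0, 0.5, 54, 0, 0, 0]
    - [56, 0, 0.5, 54, 0, 0, 0]
    - [56, 0, 0.5, 54, 0, 0, 0]
    - [56, 0, 0.5, 54, 0, 0, 0]
    - [56, 0, 0.5, 54, 0, 0, 0]
    - [56, 0, 0.5, 54, 0, 0, 0]
    - [56, 0, 0.5, 54, 0, 0, 0]
    - [56, 0, 0.5, 54, 0, 0, 0]
  newtons: 12

```text
t: 10.0
tool_pos: [0.4584, -0.332, 0.0122]
eef_rot: [0.925, 0.381, 0.0, 0.0]
wrist_force: [-0.2, 2.0, 6.0]
grip_width: 0.711
```

Call:
play_rows:
  targets:
    - [75, 0, 0, 0, 0, 0, 0]
    - [80, 0, 0, 0, 0, 0, 0]
    - [80, 0, 0, -10, 0, 0, 0]
    - [80, 0, 0, -10, 0, 0, 0]
    - [56, 0, 0, -10, 0, 0, 0]
    - [56, 0, 0, -10, 0, 0, 0]
    - [56, 0, 0, -10, 0, 0, 0]
    - [56, 0, 0, -10, 0, 0, 0]
  newtons: 12

```text
t: 10.8
tool_pos: [0.458, -0.3317, 0.0215]
eef_rot: [0.925, 0.381, -0.0, -0.0]
wrist_force: [0.5, -0.2, -0.5]
grip_width: 0.569
```

```bash
python3 -c "
from h import *
go([.458,-.332,.022])
c=shot('wrist','w6'); P=cloud(c); rim(P,[.458,-.332],.044,.052)"
```

```text
t 10.8 tcp [ 0.458  -0.3317  0.0215] F [ 0.5 -0.2 -0.5] g 0.569 shift [-0.2  0.2 -0.5] rot None
1098 circle 0.45771756768226624 -0.332206130027771 0.03398127108812332 zmax 0.05195562318699287 bbox [ 0.45788365 -0.33218007]
```

At 22 mm the fingers pass through, but at 12 mm they stopped at 66 mm. So the cup's solid part seems to be low. I'll regrip lower and try a small lift.

Call:
play_rows:
  targets:
    - [85, 0, 0, 0, 0, 0, 0]
    - [85, 0, 0, 0, 0, 0, 0]
    - [85, 0, 0, 0, 0, 0, 0]
    - [85, 0, 0, 0, 0, 0, 0]
    - [85, 0, 0, 12, 0, 0, 0]
    - [85, 0, 0, 12, 0, 0, 0]
    - [85, 0, 0, 12, 0, 0, 0]
    - [50, 0, 0, 12, 0, 0, 0]
    - [50, 0, 0, 12, 0, 0, 0]
    - [50, 0, 0, 12, 0, 0, 0]
    - [50, 0, 0, 12, 0, 0, 0]
    - [50, 0, 0, 12, 0, 0, 0]
  newtons: 12

```text
t: 12.05
tool_pos: [0.4582, -0.3318, 0.0098]
eef_rot: [0.925, 0.381, 0.0, 0.0]
wrist_force: [-0.0, -0.3, 1.8]
grip_width: 0.715
```

```bash
python3 -c "
from h import *
s=sense();go([.458,-.332,.022]);print(s['torque'])
c=shot('wrist','w7'); P=cloud(c); rim(P,[.458,-.332],.044,.052)"
```

```text
t 12.05 tcp [ 0.4582 -0.3318  0.0098] F [-0.  -0.3  1.8] g 0.715 shift [ -0.3  -0.  -12.2] rot None
[-0.03252334  0.03540971 -0.04237437]
1769 circle 0.46517786383628845 -0.3249084949493408 0.04386831820011139 zmax 0.05198881111001441 bbox [ 0.46047964 -0.32926715]
```

Call:
play_rows:
  targets:
    - [50, 0, 0, -2, 0, 0, 0]
    - [50, 0, 0, -6, 0, 0, 0]
    - [50, 0, 0, -12, 0, 0, 0]
    - [50, 0, 0, -20, 0, 0, 0]
    - [50, 0, 0, -30, 0, 0, 0]
    - [50, 0, 0, -30, 0, 0, 0]
  newtons: 15

```text
t: 12.7
tool_pos: [0.4589, -0.3324, 0.0414]
eef_rot: [0.925, 0.381, 0.001, 0.001]
wrist_force: [0.6, 0.5, -0.8]
grip_width: 0.711
```

```bash
python3 -c "
from h import *
s=sense();go([.458,-.332,.022]);print(s['torque'])
c=shot('wrist','w8'); P=cloud(c); rim(P,[.458,-.332],.044,.052);rim(P,[.458,-.332],.072,.086)
d=shot('side','s8')['img']
cv2.imwrite('pics/m8.png',np.hstack([cv2.resize(c['img'][50:350,170:470],(400,400)),cv2.resize(d[210:310,350:450],(400,400))]))"
```

```text
t 12.7 tcp [ 0.4589 -0.3324  0.0414] F [ 0.6  0.5 -0.8] g 0.711 shift [-0.3 -0.9 19.4] rot None
[-0.12368747  0.11856404 -0.01083406]
899 circle 0.45871707797050476 -0.33228740096092224 0.03129257634282112 zmax 0.05199210292532044 bbox [ 0.45892485 -0.33199735]
2275 circle 0.46551287174224854 -0.3246704339981079 0.04380869120359421 zmax 0.08598720350932382 bbox [ 0.46051066 -0.3293592 ]
```

View pics/m8.png

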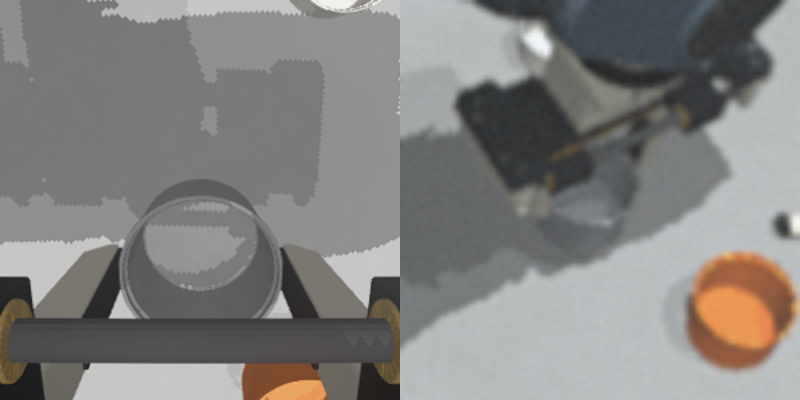

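The cup is held and lifted: width 66 mm, rim level between the fingers in the left half at about (200,262). Now I'll carry it over the tray and turn back to the rail's orientation.

Call:
play_rows:
  targets:
    - [50, 0, 0, -20, 0, 0, 0]
    - [50, 0, 0, -50, 0, 0, 0]
    - [50, 20, -11, -90, 0, 0, 0.05]
    - [50, 55, -31, -120, 0, 0, 0.1]
    - [50, 100, -55, -130, 0, 0, 0.16]
    - [50, 145, -80, -130, 0, 0, 0.22]
    - [50, 190, -105, -130, 0, 0, 0.28]
    - [50, 235, -130, -130, 0, 0, 0.34]
    - [50, 278, -154, -130, 0, 0, 0.4]
    - [50, 315, -175, -130, 0, 0, 0.45]
    - [50, 345, -191, -130, 0, 0, 0.49]
    - [50, 357, -198, -130, 0, 0, 0.5]

```text
t: 14.0
tool_pos: [0.5722, 0.0632, 0.1691]
eef_rot: [0.99, 0.141, -0.0, -0.0]
wrist_force: [-0.1, -0.5, 0.4]
grip_width: 0.712
```

Call:
play_rows:
  targets:
    - [50, 0, 0, 0, 0, 0, 0]
    - [50, 0, 0, 0, 0, 0, 0]

```text
t: 14.2
tool_pos: [0.5716, 0.0598, 0.1692]
eef_rot: [0.99, 0.141, -0.0, 0.0]
wrist_force: [0.3, 1.3, -0.2]
grip_width: 0.71
```

```bash
python3 -c "
from h import *
go([.5725,.0595,.060],-73.86)
c=shot('top','t9'); P=cloud(shot('wrist','w9'))
s=sense();q=s['tool_pos'][:2]
rim(P,q,.190,.222,.05)
W=P[(np.linalg.norm(P[:,:2]-q,axis=1)<.022)&(P[:,2]>.13)];print(len(W),np.median(W[:,2]) if len(W) else 0)"
```

```text
t 14.2 tcp [0.5716 0.0598 0.1692] F [ 0.3  1.3 -0.2] g 0.71 shift [  0.8   0.6 109.2] rot [2.80616890e-06 7.99999034e-04 8.37961960e-04]
3926 circle 0.580376386642456 0.0627308115363121 0.04756831005215645 zmax 0.22199994398081213 bbox [0.57219928 0.06269276]
3033 0.16150633130463374
```

Call:
play_rows:
  targets:
    - [50, 0.8, 0.6, 20, 0, 0, 0]
    - [50, 0.8, 0.6, 50, 0, 0, 0]
    - [50, 0.8, 0.6, 80, 0, 0, 0]
    - [50, 0.8, 0.6, 100, 0, 0, 0]
    - [50, 0.8, 0.6, 112, 0, 0, 0]
    - [50, 0.8, 0.6, 118, 0, 0, 0]
    - [50, 0.8, 0.6, 122, 0, 0, 0]
    - [50, 0.8, 0.6, 125, 0, 0, 0]
    - [50, 0.8, 0.6, 126, 0, 0, 0]
    - [50, 0.8, 0.6, 126, 0, 0, 0]

```text
t: 15.3
tool_pos: [0.5731, 0.0599, 0.044]
eef_rot: [0.99, 0.14, 0.0, 0.0]
wrist_force: [-0.1, -0.8, 0.3]
grip_width: 0.712
```

```bash
python3 -c "
from h import *
go([.5725,.0595,.0415],-73.86)
c=shot('wrist','w10');cv2.imwrite('pics/m10.png',cv2.resize(c['img'][60:360,140:500],(720,600)))"
```

```text
t 15.3 tcp [0.5731 0.0599 0.044 ] F [-0.1 -0.8  0.3] g 0.712 shift [-0.7  0.2  2.5] rot [ 0.00016746 -0.00064163  0.00018433]
```

View pics/m10.png

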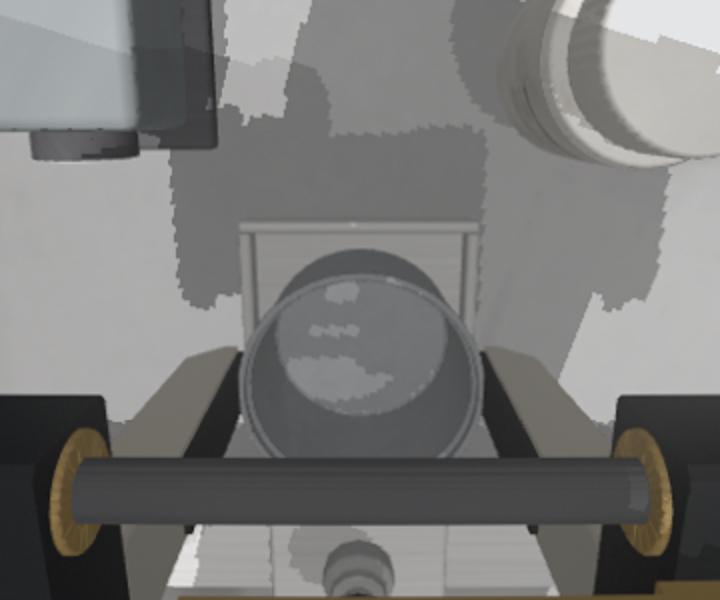

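The cup hangs centred in the tray: cup centre column about 362, tray about 360. I'll lower it a touch and let go.

Call:
play_rows:
  targets:
    - [50, 0, 0, 1.5, 0, 0, 0]
    - [50, 0, 0, 2.5, 0, 0, 0]
    - [50, 0, 0, 2.5, 0, 0, 0]
    - [50, 0, 0, 2.5, 0, 0, 0]

```text
t: 15.75
tool_pos: [0.5729, 0.0599, 0.0411]
eef_rot: [0.99, 0.14, -0.0, -0.0]
wrist_force: [0.0, 0.3, -0.2]
grip_width: 0.709
```

Call:
play_rows:
  targets:
    - [78, 0, 0, 0, 0, 0, 0]
    - [90, 0, 0, 0, 0, 0, 0]
    - [100, 0, 0, 0, 0, 0, 0]
    - [100, 0, 0, 0, 0, 0, 0]
    - [100, 0, 0, 0, 0, 0, 0]
    - [100, 0, 0, -10, 0, 0, 0]
    - [100, 0, 0, -35, 0, 0, 0]
    - [100, 0, 0, -70, 0, 0, 0]
    - [100, 0, 0, -105, 0, 0, 0]
    - [100, 0, 0, -120, 0, 0, 0]
    - [100, 0, 0, -120, 0, 0, 0]
    - [100, 0, 0, -120, 0, 0, 0]

```text
t: 16.95
tool_pos: [0.5726, 0.0599, 0.1609]
eef_rot: [0.99, 0.14, -0.0, -0.0]
wrist_force: [-1.0, 0.5, 0.0]
grip_width: 1.0
```

```bash
python3 -c "
from h import *
go([.4985,.038,.165],-73.86)
P=cloud(shot('wrist','w11')); rim(P,[.5727,.0598],.07,.082,.045)
W=P[(np.linalg.norm(P[:,:2]-[.5727,.0598],axis=1)<.02)];print(np.percentile(W[:,2],[10,50,90]))
P=cloud(shot('side','s11'));rim(P,[.5727,.0598],.07,.082,.045)
for g in('t9','side0'):
  rim(cloud(load(g)),[.4985,.038],.095,.115,.02)"
```

```text
t 16.95 tcp [0.5726 0.0599 0.1609] F [-1.   0.5  0. ] g 1.0 shift [-77.3   0.4  -4.1] rot [-5.99790043e-05  1.73303957e-04  9.98641917e-05]
847 circle 0.5721380114555359 0.06005888059735298 0.03400866687297821 zmax 0.07811629409212903 bbox [0.57242152 0.06015204]
[0.02888585 0.02983203 0.03072604]
84 circle 0.5713731646537781 0.059365592896938324 0.033865708857774734 zmax 0.0807029102488418 bbox [0.57055017 0.05856206]
3 circle 0.49790582060813904 0.02615271508693695 0.0030643765348941088 zmax 0.11117723070705632 bbox [0.49790583 0.02571779]
82 circle 0.4962484538555145 0.038113757967948914 0.013775560073554516 zmax 0.11110098072417328 bbox [0.49596292 0.03821306]
```

The cup is standing upright in the tray, rim at z=77-78 mm and centred within about 1 mm. Next is the knob.

Call:
play_rows:
  targets:
    - [70, -25, 0.4, 0, 0, 0, 0]
    - [70, -55, 0.4, 0, 0, 0, 0]
    - [70, -77, 0.4, 0, 0, 0, 0]
    - [60, -77, 0.4, 0, 0, 0, 0]
    - [60, -77, 0.4, 0, 0, 0, 0]

```text
t: 17.55
tool_pos: [0.4991, 0.0381, 0.1607]
eef_rot: [0.99, 0.14, -0.0, -0.0]
wrist_force: [0.1, 0.6, -0.4]
grip_width: 0.633
```

```bash
python3 -c "
from h import *
c=shot('wrist','w12');P=cloud(c)
m=(np.linalg.norm(P[:,:2]-[.498,.038],axis=1)<.02)&(P[:,2]>.1)&(P[:,2]<.115);print(m.sum())
rim(P,[.498,.038],.102,.115,.018)
go([.498,.038,.077],-73.86)"
```

```text
766
708 circle 0.5004137754440308 0.03976435959339142 0.013094285503029823 zmax 0.10982501035067307 bbox [0.49997379 0.03976436]
t 17.6 tcp [0.4995 0.0382 0.1608] F [1.1 1.  0.9] g 0.612 shift [-1.5 -0.2 83.8] rot [-1.18710452e-04  2.95991488e-04  1.47499155e-05]
```

Call:
play_rows:
  targets:
    - [55, 0.5, -0.8, 25, 0, 0, 0]
    - [55, 0.5, -0.8, 50, 0, 0, 0]
    - [55, 0.5, -0.8, 70, 0, 0, 0]
    - [55, 0.5, -0.8, 80, 0, 0, 0]
    - [55, 0.5, -0.8, 84, 0, 0, 0]
    - [55, 0.5, -0.8, 84, 0, 0, 0]
    - [15, 0.5, -0.8, 84, 0, 0, 0]
    - [15, 0.5, -0.8, 84, 0, 0, 0]
    - [15, 0.5, -0.8, 84, 0, 0, 0]
    - [15, 0.5, -0.8, 84, 0, 0, 0]
    - [15, 0.5, -0.8, 84, 0, 0, 0]
    - [15, 0.5, -0.8, 84, 0, 0, 0]
  newtons: 40

```text
t: 18.8
tool_pos: [0.4995, 0.0391, 0.0775]
eef_rot: [0.99, 0.14, 0.0, -0.0]
wrist_force: [-0.5, 0.9, 3.9]
grip_width: 0.154
```

The fingers closed to 14 mm over a 26 mm knob. This matches the cup passes: the real fingertips seem to end about 30 mm above the reported TCP. I'll check that in the depth data.

```bash
python3 -c "
from h import *
ax=np.array([.96,.278]);ay=np.array([.278,-.96])
for g,t in(('w12',[.4995,.0382,.1608]),('w11',[.5726,.0599,.1609]),('w3',[.4574,-.3336,.0906]),('w5',[.4508,-.3052,.0525])):
    P=cloud(load(g))-t; a=P[:,:2]@ax;b=P[:,:2]@ay
    m=(abs(a)<.012)&(abs(b)<.07)&(P[:,2]>-.02)&(P[:,2]<.08)
    print(g,m.sum(),np.histogram(P[m,2]*1e3,bins=np.arange(-20,81,5))[0], np.sort(P[m,2])[[3,20]].round(4))
s=sense();print(s['tool_pos'],s['wrist_force'],s['grip_width'])
"
```

```text
w12 3777 [  0   0   0   0   0   0   0   0   0   5 175 245 291 319 372 413 445 479
 501 532] [0.0299 0.0307]
w11 4447 [  0   0   0   0   0   0   0   0   0  11 222 306 364 391 446 491 539 535
 562 580] [0.0296 0.0303]
w3 3578 [  0   0   0   0   0   0   0   0   0   6 159 238 281 315 332 376 437 453
 485 496] [0.0298 0.0309]
w5 2034 [ 71  71 207 124   0   0   0   0   0   1  85 164 206 226 249 299 181  51
  53  46] [-0.0198 -0.0184]
[0.49948981 0.03914029 0.07745656] [-0.52540009  0.88998425  3.87668569] 0.15403868517474734
```

Confirmed: in every view the fingertips end 30 mm above the reported TCP. So I open, lower by 30 mm and grip the knob properly.

Call:
play_rows:
  targets:
    - [60, 0, 0, -10, 0, 0, 0]
    - [60, 0, 0, -10, 0, 0, 0]
    - [60, 0, 0, -10, 0, 0, 0]
    - [60, 0, 0, -10, 0, 0, 0]
    - [60, 0, 0, -10, 0, 0, 0]
    - [60, 0, 0, -10, 0, 0, 0]
    - [60, 0, 0, -10, 0, 0, 0]
    - [60, 0, 0, 8, 0, 0, 0]
    - [60, 0, 0, 20, 0, 0, 0]
    - [60, 0, 0, 27, 0, 0, 0]
    - [60, 0, 0, 29, 0, 0, 0]
    - [60, 0, 0, 29, 0, 0, 0]

```text
t: 20.0
tool_pos: [0.4993, 0.039, 0.048]
eef_rot: [0.99, 0.14, -0.0, -0.0]
wrist_force: [-0.6, -0.1, 0.5]
grip_width: 0.598
```

Call:
play_rows:
  targets:
    - [15, 0, 0, 0, 0, 0, 0]
    - [15, 0, 0, 0, 0, 0, 0]
    - [15, 0, 0, 0, 0, 0, 0]
    - [15, 0, 0, 0, 0, 0, 0]
    - [15, 0, 0, 0, 0, 0, 0]
    - [15, 0, 0, 0, 0, 0, 0]
    - [15, 0, 0, 0, 0, 0, 0]
  newtons: 40

```text
t: 20.7
tool_pos: [0.4994, 0.039, 0.0483]
eef_rot: [0.99, 0.14, 0.0, 0.0]
wrist_force: [-0.9, 0.4, 3.6]
grip_width: 0.268
```

Knob gripped (25 mm). Pull up 14 mm.

Call:
play_rows:
  targets:
    - [15, 0, 0, -4, 0, 0, 0]
    - [15, 0, 0, -9, 0, 0, 0]
    - [15, 0, 0, -14, 0, 0, 0]
    - [15, 0, 0, -14, 0, 0, 0]
    - [15, 0, 0, -14, 0, 0, 0]

```text
t: 21.2
tool_pos: [0.4993, 0.039, 0.0621]
eef_rot: [0.99, 0.14, 0.0, 0.0]
wrist_force: [2.6, -0.3, -7.3]
grip_width: 0.267
```

```bash
python3 -c "
from h import *
d=np.array([-.278,.96,0]);s=sense();p=np.array([.4994,.039,.062])
go(p+.08*d,-73.86)
P=cloud(shot('side','s13'));w=P[(np.linalg.norm(P[:,:2]-[.572,.060],axis=1)<.045)&(P[:,2]>.07)];print(w[:,2].max())"
```

```text
t 21.2 tcp [0.4993 0.039  0.0621] F [ 2.6 -0.3 -7.3] g 0.267 shift [  0.1 -79.9   0.1] rot [ 4.90737779e-05 -2.25437469e-04  1.01172792e-04]
0.07854073495518396
```

Call:
play_rows:
  targets:
    - [15, 0, -3, 0, 0, 0, 0]
    - [15, 0, -8, 0, 0, 0, 0]
    - [15, 0, -15, 0, 0, 0, 0]
    - [15, 0, -24, 0, 0, 0, 0]
    - [15, 0, -34, 0, 0, 0, 0]
    - [15, 0, -44, 0, 0, 0, 0]
    - [15, 0, -54, 0, 0, 0, 0]
    - [15, 0, -63, 0, 0, 0, 0]
    - [15, 0, -71, 0, 0, 0, 0]
    - [15, 0, -77, 0, 0, 0, 0]
    - [15, 0, -80, 0, 0, 0, 0]
    - [15, 0, -80, 0, 0, 0, 0]

```text
t: 22.45
tool_pos: [0.477, 0.1164, 0.0621]
eef_rot: [0.99, 0.14, 0.0, -0.0]
wrist_force: [4.3, 4.1, -6.4]
grip_width: 0.267
```

Call:
play_rows:
  targets:
    - [15, 0, 0, 0, 0, 0, 0]
    - [15, 0, 0, 2, 0, 0, 0]
    - [15, 0, 0, 5, 0, 0, 0]
    - [15, 0, 0, 7, 0, 0, 0]
    - [15, 0, 0, 9, 0, 0, 0]
    - [15, 0, 0, 9, 0, 0, 0]

```text
t: 23.05
tool_pos: [0.4771, 0.1158, 0.0529]
eef_rot: [0.99, 0.14, 0.0, -0.0]
wrist_force: [3.7, 3.1, -5.3]
grip_width: 0.269
```

```bash
python3 -c "
from h import *
d=np.array([-.278,.96,0]);s=sense();p=np.array([.4994,.039,.0483])
print((s['tool_pos']-p)@d, (s['tool_pos']-p)@[.96,.278,0]); go(p+.08*d,-73.86)"
```

```text
0.07993303275056204 -1.1799495367201956e-05
t 23.05 tcp [0.4771 0.1158 0.0529] F [ 3.7  3.1 -5.3] g 0.269 shift [0.  0.  4.6] rot [-7.90974635e-05 -6.17756298e-05 -1.61029871e-04]
```

The pin is already below the 9 mm riding height with the spring still pulling, so it is in the hole. Lower the rest, with a slight press.

Call:
play_rows:
  targets:
    - [15, 0, 0, 2, 0, 0, 0]
    - [15, 0, 0, 4, 0, 0, 0]
    - [15, 0, 0, 4.8, 0, 0, 0]
    - [15, 0, 0, 5.3, 0, 0, 0]
    - [15, 0, 0, 5.6, 0, 0, 0]
    - [15, 0, 0, 5.6, 0, 0, 0]

```text
t: 23.65
tool_pos: [0.4772, 0.1158, 0.0482]
eef_rot: [0.99, 0.14, 0.0, 0.0]
wrist_force: [0.4, 1.3, 7.6]
grip_width: 0.27
```

```bash
python3 -c "
from h import *
s=sense();print(s['t'],s['tool_pos'],s['wrist_force'],s['grip_width'])
c=shot('wrist','w14');d=shot('side','s14')
e=np.array([-.278,.96]);q=np.array([.572,.060])+.08*e
P=cloud(c);rim(P,q,.07,.082,.045)
cv2.imwrite('pics/m14.png',np.hstack([cv2.resize(c['img'],(480,300)),cv2.resize(d['img'][150:250,190:350],(480,300))])[:, :960][:, ::1])
im=cv2.imread('pics/m14.png');cv2.imwrite('pics/m14.png',cv2.resize(im,(800,250)))"
```

```text
23.65 [0.47723717 0.115842   0.04822758] [0.38277965 1.33302559 7.62227079] 0.26966072342619213
3127 circle 0.5499744415283203 0.136571004986763 0.033880650997161865 zmax 0.07834461190083583 bbox [0.54976324 0.13660682]
```

View pics/m14.png

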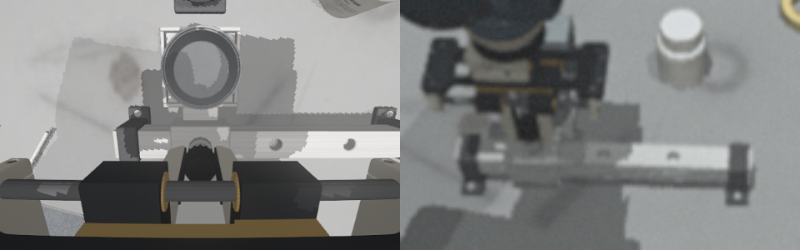

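The wrist half shows the cup upright in the tray at (200,67), in line with the reader at (200,5), and the two free holes to the right. The TCP height is back at its home value and the tool feels a 7.6 N stop, so the pin is home. I'm handing it in.

```bash
python3 -c "
from h import *
print(env.finish_job());s=sense();print(s['t'],s['tool_pos'],s['wrist_force'],s['grip_width'])"
```

```text
the job is handed in; nothing more can be done
None
the job is handed in; nothing more can be done
```

The job is handed in at about 24 s of the 51 s allowed. The grey cup stands upright in the tray and has been let go. The section is locked at the left (+y) hole in front of the reader, and the arm is still gripping the knob.

**Last checks:**
- **Cup:** its rim was level at z ≈ 78 mm, centred in the tray to about 1 mm.
- **Slide:** the section moved 79.9 mm along the rail.
- **Pin:** the knob height came back to its starting value (48.2 mm against 48.3 mm), with the tool pressing about 7.6 N on the stop, so the pin is fully home.
- **Grip:** about 25 mm on the 26 mm knob, with 40 N set.
- **Bystanders:** the small cup and the jar were not touched.

**What disagreed:** the real fingertips end about 30 mm above the reported TCP, confirmed in depth images from the wrist camera. Because of this, three grasps at the cup closed on nothing without moving it, and one grasp at the knob closed on its top with about 4 N. I allowed for the offset after that. It also means the cup was held by its top few millimetres, and it dropped about 2 mm or less into the tray when released.

I saw no reading after hand-in, so the final second is unconfirmed.

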